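# Load the viewing rack, snap its keeper and scan it in

## Robot

A 7-joint arm with a two-finger parallel gripper is mounted at the origin on the work surface. World frame = base frame: x ahead of the robot, y to its left, z up, the work surface at z = 0. Lengths are in m, angles in rad, forces in N, time in s.
With the tool pointing down it reaches from about 0.425 to 0.975 m from the base axis. Payload 16.7 kg.
Tool frame: the origin (TCP) lies at the very end of the fingers, on their centre line; the grasp point (between the pads) lies 19 mm behind it (manip.grip_point_offset is the distance from the TCP to the grasp point, in m); z points along the fingers, y is the line along which they close (so a half turn about z gives the same grasp; the last joint's range is limited). The gripper opens to 85 mm and grips with 20 to 120 N. Pads are 22 mm wide; open, the fingers measure 114 mm over their backs; the gripper's body (76 mm by 85 mm) begins 54 mm behind the grasp point. The pads swing forward as they close: fully open they stand 13 mm farther back than shut.
Start: joints at [-1.312, 0.426, 0.074, 1.606, -0.034, 1.111, -0.067], TCP at [0.268, 0.62, 0.231] pointing down, gripper open.
Joint ranges: [-2.85, 2.85], [-0.5, 2.14], [-1.23, 1.37], [0.21, 2.46], [-1.02, 4.16], [0.16, 2.05], [-2.73, 2.73]. Speed limits (rad/s): [1.89, 1.89, 2.39, 2.39, 3.01, 3.01, 3.01].

## Interface

Orientations are given as a rotation vector (axis times angle).
In Python, from cell import manip gives the robot as it stands. Calls block until the motion is done:
- manip.move_to(position, orientation): joint-space move of the TCP to a pose.
- manip.move_l(position, ori=None, max_speed=0.15, max_force=None): straight line of the TCP; ori=None keeps the orientation; max_speed is the mean speed in m/s. With max_force (N) it stops when the force on the tool has changed by that much, and returns True; else False.
- manip.movej(angles): joint-space move.
- manip.gripper_to(opening, grip_force=None): finger opening in m; grip_force is the grip in N (None keeps the last); returns when the fingers have stopped.
- manip.dwell(seconds).
- manip.ik(position, orientation): joint angles nearest the present ones, or None.
- manip.read_state(): the state.
- manip.get_image(name): name is "scene" or "top"; returns (picture, depth): 400x640x3 uint8, blue, green, red; 400x640 float32, m along the optical axis (not along the pixel's ray), 0 where there is no reading.
- manip.camera_params(name): a dict with "fx", "fy", "cx", "cy" (pixels), "xyz" and "attitude" of the camera in the world. Camera axes: x right, y down, z forward; pixel columns grow to the right and rows downward; lengths in m; the calibration is good to about 2 mm. A picture is of the moment at which its call begins. camera_params takes no time and is no camera call.
A pose or a line that the arm cannot do raises manip.MotionError and nothing moves.
- manip.job_done(): hands the job in; it is judged then, once.
The state is a dict: "clock": time; "joint_positions": joint angles; "qd": joint speeds; "joint_torque": joint torques, N m; "ee_pos": TCP position; "eef_rot": TCP orientation; "force": force on the tool from outside, world axes, zero at the start; "ft_torque": the same for the moment, N m; "grip_width": finger opening in m; "gripper_force": force on a finger pad.
Only numpy, scipy, OpenCV 4.12 (cv2) and the standard library are available. Lean on these libraries where they do the work, as an engineer would, in place of code of your own. Each camera call takes 0.05 s, during which the arm holds its last target. There are 200 camera calls.

## Task

Flip the keeper frame of the sloped rack open past its snap, lay every ribbed metal plate lying on the table on the sloping deck, flat, side by side, lower edge down against the lip and rib running up and down the slope, then flip the keeper over so that it snaps shut over them. Then pick up the scanner, point its window at the bar-code label on the rack's end from about a hand's width (10 cm) away and hold it steady there for a good second, and stand it upright again in the middle of its stand. Plates may get knocked out of place along the way, and must be in place under the shut keeper at the end; leave the tin, the bottle and the mug alone.

Things in the scene. Friction and masses are not known exactly. Their poses are not given: they have to be found in the camera images.
- rack: the fixed wooden rack, origin under its middle on the table; x points from its low front lip (robot side) to its high back, y along its length, z up. Foot 120 x 300 mm, with a 70 mm extension at its +y end that carries the label; the keeper's spring strut is at its -y end; yawed up to 0.2 rad.
- deck: fixed sloping deck, 30 degrees, 280 mm long. Origin: on its surface at mid length, at the inner face of the lip, 50 mm above the table; x up the slope (usable 0 to 76 mm), y along the deck, z square out of the surface. The lip (x -4 to 0) stands 5 mm high. A seated plate has its origin at x = 26 mm, z = 0, its x axis along the deck's x (either way round); five fit at 54 mm spacing.
- keeper (a joint): hinge angle of the keeper, a dark frame (two side arms, cross bar) hinged along the deck's upper edge. 0 = shut: bar 10 to 16 mm above the deck, across the plates' lower edges, 2 to 10 mm from the lip. 2.5 rad = fully open, leaning back. Sprung both ways: snaps at about 1.3 rad, beyond which it springs to that side's stop (about 3 N at the knob near the stops). Starts shut.
- keeper_knob (a point): middle of the keeper's knob, a black roller 26 mm long (along the deck's y), 16 mm thick, at the middle of the bar on the side away from the hinge, 108 mm from the hinge line. Shut, it is 30 mm in front of the lip, 46 mm above the table; open, about 207 mm above it. Can be pinched by its ends from above and carried round the hinge. Axes: the deck's when shut.
- keeper_hinge (a point): middle of the keeper's hinge line (parallel to the deck's y), 106 mm above the table; fixed to the rack. With the keeper shut, the line from here to the knob falls 34 degrees below level, towards the rack's front.
- label_mid (a point): middle of the flat white bar-code label, 34 x 46 mm, facing straight up, 57 mm above the table on the small platform at the rack's +y end.
- stand: the scanner's fixed round stand, 35 mm tall, top 80 mm across; origin under its middle on the table.
- scanner: hand scanner, 0.25 kg: round foot 62 mm across, 12 thick; upright neck 24 (x) x 28 (y) mm, top 157 mm above the underside; black head leaning forward (+x) and down at 45 degrees (42 mm wide, top 116, lowest point 41 mm up, reaches 49 mm forward). Origin: centre of the underside; x the way it looks. Grasp across y by the top 40 mm of the neck. Starts on the middle of its stand.
- window: the scanner's window, at x 37.5, z 52.5 mm of the scanner; its x axis is the line of sight, forward and down at 45 degrees.
- plate0: one of three to five identical metal plates, 52 (x) x 44 (y) x 6 mm, 0.13 kg, with an upright blue rib in the middle of its upper face, 24 mm along x, 14 along y, 20 tall (top 26 mm above the underside): grasp it across the 14 mm. Origin: centre of the underside; z up through the rib. Same when turned half round. Starts flat on the table; None if absent.
- plate1: one of three to five identical metal plates, 52 (x) x 44 (y) x 6 mm, 0.13 kg, with an upright blue rib in the middle of its upper face, 24 mm along x, 14 along y, 20 tall (top 26 mm above the underside): grasp it across the 14 mm. Origin: centre of the underside; z up through the rib. Same when turned half round. Starts flat on the table; None if absent.
- plate2: one of three to five identical metal plates, 52 (x) x 44 (y) x 6 mm, 0.13 kg, with an upright blue rib in the middle of its upper face, 24 mm along x, 14 along y, 20 tall (top 26 mm above the underside): grasp it across the 14 mm. Origin: centre of the underside; z up through the rib. Same when turned half round. Starts flat on the table; None if absent.
- plate3: one of three to five identical metal plates, 52 (x) x 44 (y) x 6 mm, 0.13 kg, with an upright blue rib in the middle of its upper face, 24 mm along x, 14 along y, 20 tall (top 26 mm above the underside): grasp it across the 14 mm. Origin: centre of the underside; z up through the rib. Same when turned half round. Starts flat on the table; None if absent.
- plate4: one of three to five identical metal plates, 52 (x) x 44 (y) x 6 mm, 0.13 kg, with an upright blue rib in the middle of its upper face, 24 mm along x, 14 along y, 20 tall (top 26 mm above the underside): grasp it across the 14 mm. Origin: centre of the underside; z up through the rib. Same when turned half round. Starts flat on the table; None if absent.
- wax_tin: bystander: flat metal tin, 68 mm across, 22 mm tall, origin under its middle.
- polish: bystander: white bottle, 56 mm across, 150 mm tall, origin under its middle.
- mug: bystander: blue mug, 80 mm across, 90 mm tall, origin under its middle.
Mind the look-alikes: they are no part of the job. What is shaped like the scanner but orange is not meant.

How it is judged:
On the way, in this order (a step that is already met when the one before it is completed fails the run):
1. the keeper is flipped open to its back stop (value of joint keeper above 2.3 rad), for 0.2 s.
2. every plate lies on the deck against the lip, keeper open (value of joint keeper above 2.3 rad and x of plate0 in the frame of deck between 0.02 and 0.036 m and y of plate0 in the frame of deck between -0.12 and 0.12 m and z of plate0 in the frame of deck between -0.004 and 0.005 m and angle between the z axis of each of plate0, plate1, plate2, plate3, plate4 and the z axis of deck, either way round below 0.12 rad and angle between the x axis of each of plate0, plate1, plate2, plate3, plate4 and the x axis of deck, either way round below 0.25 rad and angle between each of plate0, plate1, plate2, plate3, plate4's own z axis and vertical below 1 rad and linear speed of each of plate0, plate1, plate2, plate3, plate4 below 0.02 m/s and x of plate1 in the frame of deck between 0.02 and 0.036 m and y of plate1 in the frame of deck between -0.12 and 0.12 m and z of plate1 in the frame of deck between -0.004 and 0.005 m and x of plate2 in the frame of deck between 0.02 and 0.036 m and y of plate2 in the frame of deck between -0.12 and 0.12 m and z of plate2 in the frame of deck between -0.004 and 0.005 m and x of plate3 in the frame of deck between 0.02 and 0.036 m and y of plate3 in the frame of deck between -0.12 and 0.12 m and z of plate3 in the frame of deck between -0.004 and 0.005 m and x of plate4 in the frame of deck between 0.02 and 0.036 m and y of plate4 in the frame of deck between -0.12 and 0.12 m and z of plate4 in the frame of deck between -0.004 and 0.005 m), for 0.2 s.
3. the keeper is flipped shut over the plates (value of joint keeper below 0.12 rad and x of plate0 in the frame of deck between 0.02 and 0.036 m and y of plate0 in the frame of deck between -0.12 and 0.12 m and z of plate0 in the frame of deck between -0.004 and 0.005 m and angle between the z axis of each of plate0, plate1, plate2, plate3, plate4 and the z axis of deck, either way round below 0.12 rad and angle between the x axis of each of plate0, plate1, plate2, plate3, plate4 and the x axis of deck, either way round below 0.25 rad and angle between each of plate0, plate1, plate2, plate3, plate4's own z axis and vertical below 1 rad and linear speed of each of plate0, plate1, plate2, plate3, plate4 below 0.02 m/s and x of plate1 in the frame of deck between 0.02 and 0.036 m and y of plate1 in the frame of deck between -0.12 and 0.12 m and z of plate1 in the frame of deck between -0.004 and 0.005 m and x of plate2 in the frame of deck between 0.02 and 0.036 m and y of plate2 in the frame of deck between -0.12 and 0.12 m and z of plate2 in the frame of deck between -0.004 and 0.005 m and x of plate3 in the frame of deck between 0.02 and 0.036 m and y of plate3 in the frame of deck between -0.12 and 0.12 m and z of plate3 in the frame of deck between -0.004 and 0.005 m and x of plate4 in the frame of deck between 0.02 and 0.036 m and y of plate4 in the frame of deck between -0.12 and 0.12 m and z of plate4 in the frame of deck between -0.004 and 0.005 m), for 0.2 s.
4. the scanner, taken off its stand, is aimed at the middle of the label and held steady for one second (x of label_mid in the frame of window between 0.05 and 0.16 m and y of label_mid in the frame of window between -0.02 and 0.02 m and z of label_mid in the frame of window between -0.02 and 0.02 m and linear speed of scanner below 0.03 m/s and angle between the x axis of window and the z axis of rack, either way round below 1.1 rad and distance between scanner and stand above 0.06 m), for 1 s.
At the end, for the whole second after the job is handed in: Keeper below 0.12 rad; every plate flat on the deck (0.12 rad, 5 mm), lower edge within 10 mm of the lip, origin within 120 mm of deck's middle, rib within 0.25 rad of the slope, at rest; scanner upright (0.1 rad), at rest on its stand within 20 mm of the middle (all of step 3 and horizontal distance between scanner and stand below 0.02 m and height (world z) of scanner between 0.031 and 0.04 m and angle between scanner's own z axis and vertical below 0.1 rad and linear speed of scanner below 0.02 m/s); the robot touches nothing.
It fails at once if the tin is pushed away or knocked over (distance of wax_tin from where it was at the start of the episode above 0.03 m or angle between wax_tin's own z axis and vertical above 0.5 rad).
It fails at once if the bottle is pushed away or knocked over (distance of polish from where it was at the start of the episode above 0.03 m or angle between polish's own z axis and vertical above 0.5 rad).
It fails at once if the mug is pushed away or knocked over (distance of mug from where it was at the start of the episode above 0.03 m or angle between mug's own z axis and vertical above 0.5 rad).
It fails at once if the scanner is tipped over (angle between scanner's own z axis and vertical above 1 rad).
Of plate0, plate1, plate2, plate3, plate4 only 3 to 5 are there at a start; the rules pass over those that are not, and their reading is None.
At some moment in a run one of plate0, plate1, plate2, plate3, plate4 may be knocked a few centimetres aside while the robot is not near it.
It also fails if it takes over 210 s, if anything falls off the work surface, if the arm or the gripper's body presses on something with over 40 N, if the wrist force passes 120 N, or if a joint passes its speed limit or range.

## Working session

There is one attempt and no reset: what is moved stays moved. The work goes in short steps, each a Python script; the robot and the scene stay as the last script left them, time stands still between calls to the robot, and variables do not carry over. Pictures are saved under pics/ and viewed, at most 14 in all, crops included, and the job is handed in when it is done.

```bash
ls; mkdir -p pics; python3 - <<'E'
from cell import manip
import cv2,numpy as np
for n in("scene","top"):
    im,d=manip.get_image(n); cv2.imwrite(f"pics/{n}0.png",im); np.savez(f"{n}0.npz",im=im,d=d)
    print(n,manip.camera_params(n),(d>0).mean())
print(manip.read_state(),manip.grip_point_offset)
E
```

```text
pics
scene {'fx': 520.9045404994961, 'fy': 520.9045404994961, 'cx': 324.3593711525673, 'cy': 198.2464903140257, 'xyz': array([1.88832196, 0.28393959, 1.35669116]), 'attitude': array([-1.55243368, -1.89650897,  0.84957847])} 0.92994140625
top {'fx': 476.3486020232014, 'fy': 476.3486020232014, 'cx': 315.546724546948, 'cy': 205.41410316395547, 'xyz': array([0.3576883 , 0.02437608, 1.40995909]), 'attitude': array([-2.18081527,  2.1923992 , -0.10015466])} 0.9958515625
{'clock': 0.1, 'joint_positions': array([-1.31249799,  0.42665478,  0.07385853,  1.60652689, -0.03414505,
        1.11080595, -0.0671056 ]), 'qd': array([-4.85204355e-04, -1.15774739e-03,  2.03861202e-03, -4.35344844e-04,
        2.79685348e-04, -4.08671306e-05,  7.90711435e-04]), 'joint_torque': array([ 9.64374020e-03, -9.51532102e+01,  3.77268836e+00, -4.64402819e+01,
        1.97970879e-02,  6.62023143e-03, -1.04131232e-04]), 'ee_pos': array([0.2675679 , 0.61930914, 0.23069768]), 'eef_rot': array([-6.36195156e-01, -3.07630637e+00,  1.75931401e-03]), 'force': array([-0.42156833, -0.21070199, -0.19173196]), 'ft_torque': array([-0.01659756,  0.03935394, -0.01217314]), 'gripper_force': 0.0, 'grip_width': 0.08540293977970911} 0.0187
```

View pics/scene0.png

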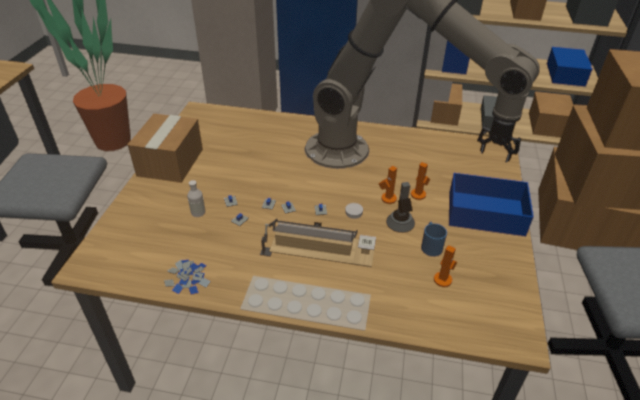

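View pics/top0.png

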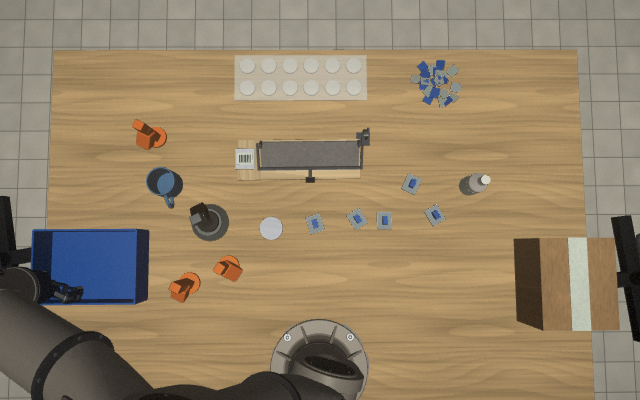

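Top view: rack about (310,155), knob (310,179), label (245,158), five plates at (315,223), (357,218), (385,219), (411,183), (435,215). The scanner is the grey/black one at about (207,220). The orange ones at (150,135), (185,287), (229,268) don't fit the description, and the pile at (437,83) and the white tray are not plates lying singly. I'll confirm with an enlarged crop and measure.

```bash
cat > h.py <<'E'
from cell import manip
import cv2,numpy as np
from scipy.spatial.transform import Rotation as R
def cam(n):
    p=manip.camera_params(n); return p,R.from_rotvec(p["attitude"]).as_matrix()
def ray(n,uv,z):            # pixels -> plane at height z
    p,M=cam(n); uv=np.atleast_2d(uv).astype(float)
    d=np.c_[(uv[:,0]-p["cx"])/p["fx"],(uv[:,1]-p["cy"])/p["fy"],np.ones(len(uv))]@M.T
    return p["xyz"]+d*((z-p["xyz"][2])/d[:,2])[:,None]
def cloud(n,d):
    p,M=cam(n); v,u=np.mgrid[:400,:640]
    return np.stack([(u-p["cx"])/p["fx"]*d,(v-p["cy"])/p["fy"]*d,d],-1)@M.T+p["xyz"]
E
python3 - <<'E'
from h import *
z=np.load("top0.npz"); im,d=z["im"],z["d"]; P=cloud("top",d)
hsv=cv2.cvtColor(im,cv2.COLOR_BGR2HSV)
m=((hsv[...,0]>95)&(hsv[...,0]<125)&(hsv[...,1]>110)).astype(np.uint8)
n,l,s,c=cv2.connectedComponentsWithStats(m)
for i in range(1,n):
    if s[i,4]>=15 and s[i,4]<600:
        k=l==i; r=cv2.minAreaRect(np.argwhere(k)[:,::-1].astype(np.float32))
        print("blue",c[i].round(1),s[i,4],ray("top",c[i],.026)[0].round(3),"zdepth",P[k][:,2].max().round(3),np.round(r[1],1),round(r[2]))
m=((hsv[...,1]<40)&(hsv[...,2]>170)).astype(np.uint8)
n,l,s,c=cv2.connectedComponentsWithStats(m)
for i in range(1,n):
    if s[i,4]>=15 and 100<c[i][1]<260:
        k=l==i; print("white",c[i].round(1),s[i,:],np.median(P[k],0).round(3))
for q in [(310,179),(260,142),(361,141),(260,168),(361,168),(210,222),(364,136),(310,155)]:
    u,v=q; print(q,P[v,u].round(3))
a=cv2.resize(im[120:250,180:310],None,fx=4.5,fy=4.5,interpolation=cv2.INTER_CUBIC)
cv2.imwrite("pics/c1.png",a)
a=cv2.resize(im[125:245,300:460],None,fx=5,fy=5,interpolation=cv2.INTER_CUBIC)
cv2.imwrite("pics/c2.png",a)
E
```

```text
blue [423.6  69.4] 118 [ 0.874 -0.318  0.026] zdepth 1.41 [16.2  9.4] 69
blue [438.5  66. ] 85 [ 0.885 -0.363  0.026] zdepth 0.031 [ 8.7 17.6] 30
blue [445.2  79.3] 19 [ 0.844 -0.382  0.026] zdepth 0.034 [6. 3.] 90
blue [431.9  93.2] 149 [ 0.801 -0.341  0.026] zdepth 0.037 [12.3 25.1] 22
blue [422.3  86.1] 32 [ 0.823 -0.313  0.026] zdepth 0.023 [8.5 5.9] 21
blue [447.8 100.4] 35 [ 0.78  -0.388  0.026] zdepth 0.024 [5.3 8.3] 56
blue [412.5 182.5] 34 [ 0.534 -0.277  0.026] zdepth 0.031 [4.  7.6] 27
blue [436.1 214.2] 36 [ 0.44  -0.344  0.026] zdepth 1.41 [7.7 4.3] 59
blue [357.3 218.3] 32 [ 0.43  -0.114  0.026] zdepth 0.032 [7.2 4. ] 63
blue [385.1 219.6] 39 [ 0.425 -0.195  0.026] zdepth 0.033 [7. 4.] 90
blue [314.5 223.1] 35 [0.416 0.011 0.026] zdepth 0.033 [7.6 4.1] 72
blue [ 60.5 287.7] 15 [0.236 0.737 0.026] zdepth 0.334 [5. 3.] 90
white [243.8 158.6] [235 149  19  20 285] [0.6   0.212 0.056]
white [485.2 179.3] [481 175   9  10  64] [ 0.526 -0.446  0.149]
white [270.5 227.9] [260 217  22  23 401] [0.403 0.138 0.021]
(310, 179) [0.541 0.023 0.056]
(260, 142) [0.639 0.161 0.106]
(361, 141) [ 0.64  -0.119  0.106]
(260, 168) [0.572 0.165 0.069]
(361, 168) [ 0.569 -0.121  0.076]
(210, 222) [0.419 0.302 0.082]
(364, 136) [ 0.651 -0.126  0.121]
(310, 155) [0.608 0.023 0.07 ]
```

View pics/c1.png

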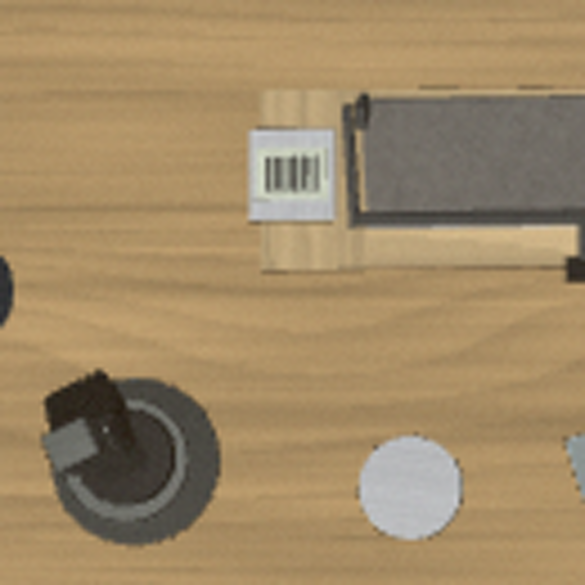

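View pics/c2.png

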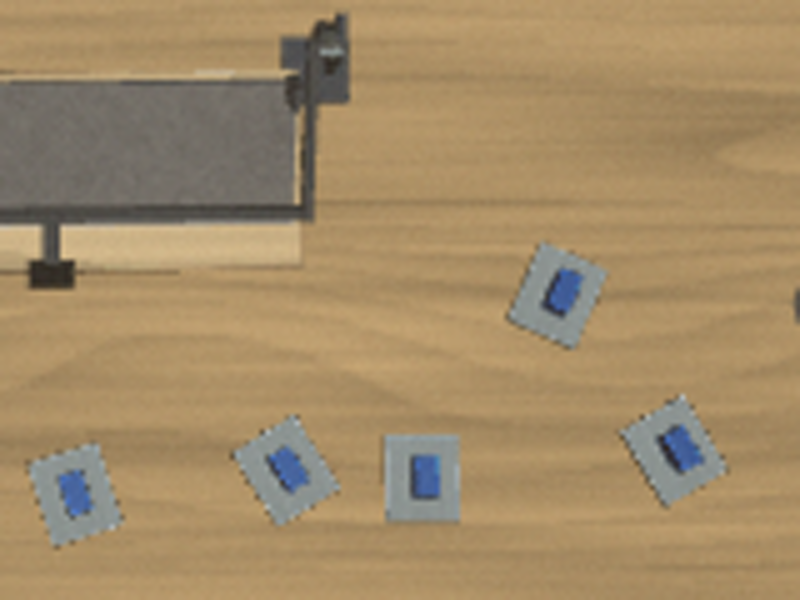

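The crops confirm five real plates (rib along the long side) and the grey/black scanner at about (207,220). The rack is near zero yaw with its label at about (245,159). Next: exact rack yaw, knob, label, scanner heading and stand.

```bash
python3 - <<'E'
from h import *
z=np.load("top0.npz"); im,d=z["im"],z["d"]; P=cloud("top",d)
g=im.max(2)
# bar: darkest row centroid per column
pts=[]
for u in list(range(268,300))+list(range(322,355)):
    col=g[160:174,u].astype(float); w=np.clip(95-col,0,None)
    if w.sum()>0: pts.append((u,(w*np.arange(160,174)).sum()/w.sum()))
W=ray("top",pts,.066); f=np.polyfit(W[:,1],W[:,0],1); print("bar x=",f,"resid",np.std(W[:,0]-np.polyval(f,W[:,1])),"yaw",-np.arctan(f[0]))
m=(g<70); k=np.zeros_like(m); k[174:186,300:320]=m[174:186,300:320]
uv=np.argwhere(k)[:,::-1]; print("knob",len(uv),uv.min(0),uv.max(0),ray("top",uv.mean(0),.052))
# deck front/back edge
hsv=cv2.cvtColor(im,cv2.COLOR_BGR2HSV)
lab=((hsv[...,1]<40)&(g>190)); lab[:, :233]=0; lab[:,258:]=0; lab[:145]=0; lab[175:]=0
uv=np.argwhere(lab)[:,::-1]; print("label",len(uv),cv2.minAreaRect(uv.astype(np.float32)),ray("top",uv.mean(0),.057))
for n in("top","scene"):
    z=np.load(n+"0.npz"); Q=cloud(n,z["d"]); I=z["im"]
    reg=(abs(Q[...,0]-.42)<.09)&(abs(Q[...,1]-.31)<.09)&(I.max(2)<150)
    for lo,hi in((.18,.2),(.15,.18),(.11,.147),(.09,.11),(.05,.09),(.04,.05),(.028,.037)):
        s=reg&(Q[...,2]>lo)&(Q[...,2]<hi)
        if s.sum(): print(n,lo,hi,s.sum(),Q[s].mean(0).round(3),Q[s].min(0).round(3),Q[s].max(0).round(3))
st=((g<120)&(g>60)); 
E
```

```text
bar x= [-0.00953109  0.57423277] resid 0.00030484107082680165 yaw 0.009530798226970076
knob 34 [306 177] [313 181] [[0.5409582  0.02490484 0.052     ]]
label 165 ((244.5, 158.5), (19.0, 17.0), 90.0) [[0.60594945 0.21309277 0.057     ]]
top 0.18 0.2 113 [0.423 0.316 0.19 ] [0.409 0.301 0.18 ] [0.437 0.334 0.197]
top 0.15 0.18 32 [0.422 0.308 0.164] [0.407 0.3   0.151] [0.438 0.323 0.177]
top 0.11 0.147 150 [0.441 0.318 0.122] [0.408 0.297 0.11 ] [0.464 0.348 0.146]
top 0.09 0.11 66 [0.451 0.326 0.104] [0.409 0.301 0.091] [0.473 0.352 0.11 ]
top 0.05 0.09 48 [0.421 0.308 0.065] [0.4   0.289 0.05 ] [0.46  0.339 0.089]
top 0.04 0.05 166 [0.417 0.307 0.046] [0.392 0.286 0.041] [0.452 0.344 0.05 ]
top 0.028 0.037 171 [0.411 0.309 0.033] [0.38  0.278 0.028] [0.465 0.359 0.037]
scene 0.18 0.2 52 [0.43  0.315 0.189] [0.411 0.299 0.182] [0.445 0.332 0.195]
scene 0.15 0.18 61 [0.435 0.315 0.164] [0.421 0.299 0.15 ] [0.448 0.332 0.179]
scene 0.11 0.147 140 [0.444 0.32  0.126] [0.418 0.297 0.11 ] [0.473 0.346 0.145]
scene 0.09 0.11 77 [0.459 0.326 0.102] [0.431 0.298 0.09 ] [0.479 0.352 0.11 ]
scene 0.05 0.09 40 [0.439 0.312 0.062] [0.413 0.289 0.05 ] [0.467 0.338 0.088]
scene 0.04 0.05 95 [0.437 0.314 0.045] [0.397 0.285 0.04 ] [0.461 0.347 0.05 ]
scene 0.028 0.037 85 [0.445 0.32  0.033] [0.398 0.278 0.028] [0.47  0.358 0.037]
```

```bash
cat >> h.py <<'E'
YAW=.0095; LIP=np.array([.574,.0247,.05])
Rz=R.from_euler("z",YAW).as_matrix(); Dk=Rz@R.from_euler("y",-30,degrees=True).as_matrix()  # deck axes in world
Rk=Rz; HINGE=LIP+Rz@np.array([.0595,0,.056])
def deck(x,y,z): return LIP+Dk@np.array([x,y,z])
def ori(zdir,ydir):         # tool rotvec, z along zdir, y along ydir; half-turn choice by wrist centring
    z=np.array(zdir,float); z/=np.linalg.norm(z); y=np.array(ydir,float); y-=z*(y@z); y/=np.linalg.norm(y)
    return [R.from_matrix(np.c_[np.cross(s*y,z),s*y,z]).as_rotvec() for s in(1,-1)]
def best(pos,zdir,ydir):
    c=[(abs(q[6]),tuple(o)) for o in ori(zdir,ydir) for q in [manip.ik(pos,o)] if q is not None]
    return np.array(min(c)[1]) if c else None
def knob(th,up=0):          # TCP target with the knob 14 mm above the tips
    e=np.radians(-34)+th; return HINGE+.108*(Rz@np.array([-np.cos(e),0,np.sin(e)]))+[0,0,up-.014]
def st(): s=manip.read_state(); return round(s["clock"],1),s["ee_pos"].round(4),s["force"].round(1),round(s["grip_width"],4)
E
python3 - <<'E'
from h import *
dn=[0,0,-1]
print(HINGE,knob(0),knob(2.5))
for nm,p,z,y in [("k0",knob(0),dn,Rz[:,1]),("k25",knob(2.5),dn,Rz[:,1]),("d-",deck(.027,-.108,.01),-Dk[:,2],Dk[:,1]),("d+",deck(.027,.108,.01),-Dk[:,2],Dk[:,1]),("d+up",deck(.027,.108,.1),-Dk[:,2],Dk[:,1]),
  ("p",[.416,.011,.009],dn,[-.3,1,0]),("pup",[.416,.011,.12],dn,[-.3,1,0]),("p4",[.44,-.344,.009],dn,[-.5,1,0]),("p3",[.534,-.277,.009],dn,[.5,1,0]),("sc",[.423,.316,.16],dn,[-.27,1,0]),("scup",[.423,.316,.3],dn,[-.27,1,0]),("scan",[.5,.2,.22],dn,[-.27,1,0])]:
    for o in ori(z,y):
        q=manip.ik(p,o); print(nm,o.round(2),None if q is None else np.round(q,2))
E
```

```text
[0.63349732 0.02526524 0.106     ] [0.5439653  0.02441466 0.03160717] [0.66908352 0.02560332 0.19396817]
k0 [ 0.01 -3.14 -0.  ] [-0.37  0.5   0.26  2.06 -0.22  0.61  1.62]
k0 [3.14 0.01 0.  ] [-0.63  0.56  0.6   2.07 -0.52  0.65 -1.24]
k25 [ 0.01 -3.14 -0.  ] [-0.42  0.47  0.39  1.67 -0.2   1.04  1.62]
k25 [3.14 0.01 0.  ] [-0.68  0.56  0.78  1.69 -0.44  1.08 -1.32]
d- [-0.01  2.62  0.  ] [ 0.61  0.43 -0.65  2.26  1.61  0.21  0.1 ]
d- [-3.03 -0.01 -0.81] None
d+ [-0.01  2.62  0.  ] [-0.35  0.37 -0.11  2.27  1.51  0.25 -0.31]
d+ [-3.03 -0.01 -0.81] None
d+up [-0.01  2.62  0.  ] [-0.89  0.16  0.43  2.34  0.72  0.24  0.44]
d+up [-3.03 -0.01 -0.81] [-0.92  0.16  0.47  2.34  0.7   0.24 -2.69]
p [ 0.46 -3.11 -0.  ] [-0.4   0.4   0.25  2.34 -0.24  0.42  1.91]
p [3.11 0.46 0.  ] [-0.71  0.47  0.64  2.36 -0.63  0.47 -0.83]
pup [ 0.46 -3.11 -0.  ] [-0.61  0.16  0.47  2.29 -0.11  0.71  1.81]
pup [3.11 0.46 0.  ] [-0.97  0.22  0.89  2.3  -0.26  0.72 -1.17]
p4 [ 0.72 -3.06 -0.  ] [ 0.93  0.58 -0.48  2.    0.43  0.66  2.21]
p4 [3.06 0.72 0.  ] [-0.17  0.84  1.01  2.06 -1.    0.84  0.34]
p3 [0.72 3.06 0.  ] [-0.    0.65  0.5   1.95 -0.48  0.67  1.9 ]
p3 [ 3.06 -0.72  0.  ] [-0.32  0.89  1.01  1.96 -1.    0.9  -0.81]
sc [ 0.41 -3.11 -0.  ] [-0.82  0.27  0.06  2.01 -0.02  0.87  1.09]
sc [3.11 0.41 0.  ] [-1.29  0.31  0.63  2.03 -0.24  0.87 -1.83]
scup [ 0.41 -3.11 -0.  ] [-0.86  0.12  0.1   1.85 -0.01  1.16  1.09]
scup [3.11 0.41 0.  ] [-1.32  0.13  0.62  1.88 -0.08  1.16 -1.98]
scan [ 0.41 -3.11 -0.  ] [-0.67  0.22  0.2   1.93 -0.05  1.    1.38]
scan [3.11 0.41 0.  ] [-1.09  0.25  0.7   1.96 -0.19  1.   -1.61]
```

```bash
python3 - <<'E'
from h import *
s=manip.read_state(); manip.move_l(s["ee_pos"]+[0,0,.14],max_speed=.3)
o=best(knob(0,.25),[0,0,-1],Rz[:,1])
manip.move_to(knob(0,.25),o); manip.gripper_to(.05,30)
print(manip.move_l(knob(0,.03),o,.25),st())
print(manip.move_l(knob(0),o,.08,max_force=8),st())
manip.gripper_to(.015,30); print(st(),manip.read_state()["gripper_force"])
im,d=manip.get_image("scene"); cv2.imwrite("pics/k.png",cv2.resize(im[180:280,230:430],None,fx=4,fy=4))
E
```

```text
False (4.5, array([0.5446, 0.0243, 0.0626]), array([ 1. , -0.4,  0.7]), 0.0501)
False (5.1, array([0.5438, 0.0241, 0.0313]), array([0.6, 0.4, 0.2]), 0.05)
(5.4, array([0.5442, 0.0226, 0.0322]), array([-1.4, -9.6,  5.1]), 0.0248) 33.76458942890167
```

View pics/k.png

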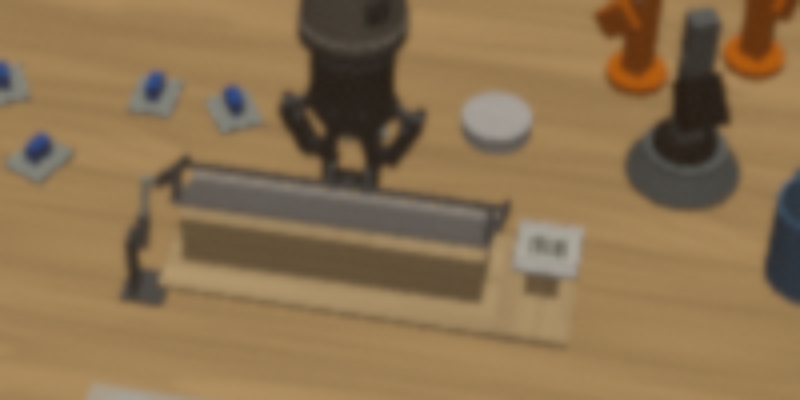

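The fingers hold the knob (grip about 25 mm at crop (350,180)). The side force says the middle is about 2 mm lower in y. Carrying it round.

```bash
sed -i 's/\.574,\.0247/.574,.0222/' h.py; python3 - <<'E'
from h import *
o=manip.read_state()["eef_rot"]
for th in np.linspace(0,2.42,9)[1:]:
    manip.move_l(knob(th),o,.12); print(round(th,2),st())
manip.gripper_to(.05); p=manip.read_state()["ee_pos"]
manip.move_l(p+[0,0,.06],o,.2); print(st())
manip.move_l(p+[-.18,0,.15],o,.3)
im,d=manip.get_image("scene"); cv2.imwrite("pics/k2.png",cv2.resize(im[160:300,200:480],None,fx=2.8,fy=2.8))
im,d=manip.get_image("top"); cv2.imwrite("pics/t2.png",im); P=cloud("top",d)
E
```

```text
0.3 (5.9, array([0.5305, 0.0223, 0.0615]), array([ 3.2,  3. , -3.7]), 0.0252)
0.6 (6.3, array([0.5258, 0.0222, 0.0932]), array([ 2.9,  5.8, -3.6]), 0.0252)
0.91 (6.7, array([0.5309, 0.0223, 0.125 ]), array([ 2.5,  6.7, -2.6]), 0.0254)
1.21 (7.2, array([0.5454, 0.0224, 0.154 ]), array([ 0.2,  6.7, -1.4]), 0.0252)
1.51 (7.6, array([0.5681, 0.0226, 0.1774]), array([-1. ,  5.3,  1.9]), 0.0255)
1.82 (8.0, array([0.597 , 0.0229, 0.1931]), array([-1. ,  5.4,  5.7]), 0.0249)
2.12 (8.4, array([0.6292, 0.0231, 0.1994]), array([1.8, 5.5, 5. ]), 0.0252)
2.42 (8.9, array([0.6618, 0.0233, 0.196 ]), array([2.4, 5.1, 4.1]), 0.0252)
(9.7, array([0.6608, 0.0226, 0.257 ]), array([-0.6,  0.4,  0.1]), 0.05)
```

View pics/k2.png

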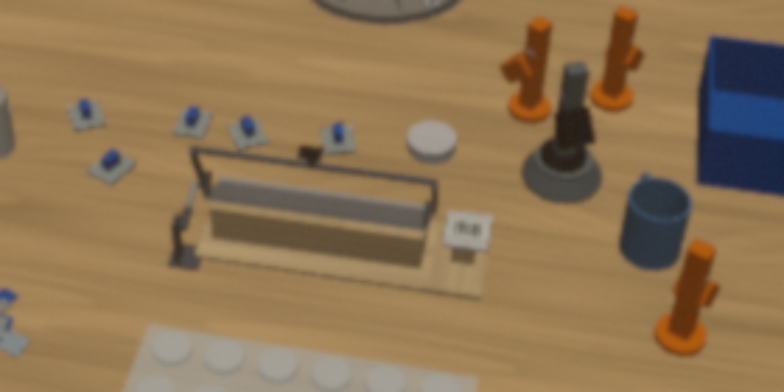

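View pics/t2.png

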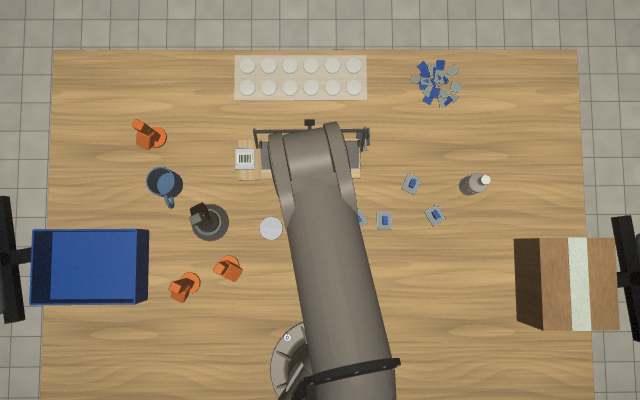

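Keeper is open: its bar and knob sit above and behind the deck at crop (310,155). The top view shows knob (310,122); the scene image shows all five plates undisturbed. Now the plates: a locator, and the first pick.

```bash
cat >> h.py <<'E'
def plates(im):             # top picture -> list (x, y, rib angle, outline size mm)
    I=cv2.resize(im,None,fx=4,fy=4,interpolation=cv2.INTER_CUBIC).astype(int)
    m=((I[...,0]>I[...,2]+4)&(I.max(2)>90)).astype(np.uint8)
    n,l,s,c=cv2.connectedComponentsWithStats(m); out=[]
    for i in range(1,n):
        if not 2500<s[i,4]<6500: continue
        uv=(np.argwhere(l==i)[:,::-1]+.5)/4-.5; W=ray("top",uv,.006)[:,:2]
        (cx,cy),(w,h),a=cv2.minAreaRect((W*1000).astype(np.float32))
        a=np.radians(a if w>h else a+90); a=(a+np.pi/2)%np.pi-np.pi/2
        if W[:,0].mean()>.7: continue
        b=uv[[I[int(4*v+2),int(4*u+2),0]-I[int(4*v+2),int(4*u+2),2]>60 for u,v in uv]]
        r=ray("top",b.mean(0),.022)[0,:2] if len(b) else [0,0]
        out.append((cx/1000,cy/1000,a,max(w,h),min(w,h),r[0],r[1]))
    return out
E
python3 - <<'E'
from h import *
for p in plates(np.load("top0.npz")["im"]): print(np.round(p,3))
E
```

```text
[ 0.546  0.467  0.732 83.706 83.268  0.55   0.442]
[ 0.533 -0.278 -0.435 48.998 40.956  0.534 -0.279]
[ 0.44  -0.345  0.522 49.377 41.405  0.44  -0.346]
[ 0.43  -0.115  0.551 49.426 41.435  0.43  -0.115]
[ 4.2500e-01 -1.9500e-01 -5.0000e-03  4.8057e+01  4.1295e+01  4.2600e-01
 -1.9600e-01]
[4.1600e-01 1.0000e-02 2.9700e-01 4.9242e+01 4.1463e+01 4.1600e-01
 1.0000e-02]
```

```bash
cat >> h.py <<'E'
H=.009
def see(x,y,tol=.07):
    im,_=manip.get_image("top")
    c=[p for p in plates(im) if p[3]<56 and np.hypot(p[0]-x,p[1]-y)<tol and p[4]>38]
    return min(c,key=lambda p:np.hypot(p[0]-x,p[1]-y)) if c else None
def pick(x,y,a):
    o=ori([0,0,-1],[-np.sin(a),np.cos(a),0])[0]
    manip.move_to([x,y,.12],o); manip.gripper_to(.04,40)
    manip.move_l([x,y,.03],o,.25); hit=manip.move_l([x,y,H],o,.06,max_force=8)
    manip.gripper_to(.005,40); w=manip.read_state()["grip_width"]
    print("pick",hit,st()); manip.move_l([x,y,.15],o,.25); 
    w=manip.read_state()["grip_width"]; print("lifted",w); return w>.011
def place(y):
    o=ori(-Dk[:,2],Dk[:,1])[0]
    manip.move_to(deck(.03,y,.08),o); manip.move_l(deck(.03,y,H+.008),o,.15)
    h1=manip.move_l(deck(.03,y,H-.006),o,.04,max_force=5); p=manip.read_state()["ee_pos"]
    h2=manip.move_l(p-.010*Dk[:,0],o,.03,max_force=4); p=manip.read_state()["ee_pos"]
    print("place",h1,h2,(Dk.T@(p-LIP)).round(4),st())
    manip.gripper_to(.034); manip.move_l(p+.07*Dk[:,2],o,.2)
E
python3 - <<'E'
from h import *
x,y,a=.44,-.3455,.522
q=see(x,y); print(q)
if q: x,y,a=q[:3]
if pick(x,y,a): place(-.108)
print(st(),manip.read_state()["joint_positions"].round(2))
im,_=manip.get_image("top"); cv2.imwrite("pics/t3.png",im)
E
```

```text
(0.44044573974609375, -0.344646484375, np.float64(0.5198066339431078), 49.33293533325195, 41.36347579956055, np.float64(0.44049385236703026), np.float64(-0.34595289830713566))
pick False (15.8, array([ 0.4407, -0.3448,  0.0094]), array([-1.7,  0.5,  6.3]), 0.0131)
lifted 0.012839898954016856
place True True [ 0.027  -0.1085  0.0085] (19.1, array([ 0.5942, -0.0861,  0.0709]), array([ 3.4, -1. ,  2.7]), 0.0132)
(20.2, array([ 0.5592, -0.0868,  0.1313]), array([ 0.2, -0.1, -0.2]), 0.0341) [ 0.81  0.29 -0.83  2.29  0.97  0.22  0.73]
```

```bash
python3 - <<'E'
from h import *
for (x,y,a),s in [((.533,-.278,-.435),-.054),((.425,-.195,-.005),0),((.43,-.115,.551),.054)]:
    q=see(x,y); print(q and np.round(q,3))
    if q: x,y,a=q[:3]
    if not pick(x,y,a): print("MISS"); break
    place(s)
print(st())
manip.move_to([.45,-.25,.25],ori([0,0,-1],[0,1,0])[0])
im,_=manip.get_image("top"); cv2.imwrite("pics/t4.png",cv2.resize(im[110:250,240:470],None,fx=3.4,fy=3.4,interpolation=cv2.INTER_CUBIC))
E
```

```text
[ 0.533 -0.278 -0.427 48.943 41.321  0.534 -0.279]
pick False (22.7, array([ 0.5337, -0.2777,  0.0094]), array([-1. ,  0.1,  4.9]), 0.013)
lifted 0.012975010210217278
place True True [ 0.0254 -0.0544  0.0081] (25.7, array([ 0.5925, -0.0321,  0.0697]), array([2.9, 0.6, 1.8]), 0.0132)
[ 4.2500e-01 -1.9500e-01  1.0000e-03  4.8283e+01  4.1387e+01  4.2600e-01
 -1.9600e-01]
pick False (29.5, array([ 0.4255, -0.195 ,  0.0093]), array([-1.3,  0.6,  5.4]), 0.0131)
lifted 0.012883783737217
place True True [ 0.0267 -0.0003  0.0082] (33.0, array([0.593 , 0.022 , 0.0705]), array([2.6, 1.3, 2.5]), 0.0129)
[ 0.43  -0.114  0.551 49.43  41.626  0.43  -0.115]
pick False (37.2, array([ 0.43  , -0.1145,  0.0094]), array([-0.6, -0. ,  6.1]), 0.0133)
lifted 0.012919138546585196
place True True [0.027  0.0539 0.0083] (40.9, array([0.5927, 0.0763, 0.0707]), array([2.7, 0.8, 3.7]), 0.0131)
(42.0, array([0.5579, 0.0758, 0.1312]), array([ 0.6, -0. ,  0.4]), 0.0339)
```

View pics/t4.png

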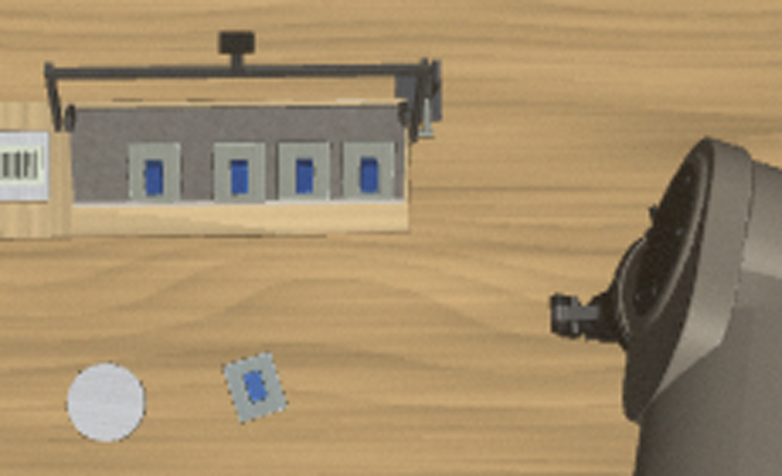

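Four plates lie on the deck, ribs up the slope, at crop x 154, 239, 304, 369. The fourth (154) has slid about 17 mm in +y, probably the announced knock. The fifth is on the table at (255,387). I'll regrasp the fourth back to its slot, then bring the fifth.

```bash
cat >> h.py <<'E'
def deckribs(im):           # deck (x,y) of rib tops + angle of plate outline long edge not needed
    m=((im[...,0].astype(int)-im[...,2]>60)&(im[...,0]>90)).astype(np.uint8); m[:110]=0; m[200:]=0; m[:,:250]=0; m[:,380:]=0
    n,l,s,c=cv2.connectedComponentsWithStats(m); out=[]
    for i in range(1,n):
        if s[i,4]<15: continue
        w=ray("top",c[i],.0845)[0]; q=Dk.T@(w-LIP); r=cv2.minAreaRect(np.argwhere(l==i)[:,::-1].astype(np.float32))
        out.append((q[0].round(4),q[1].round(4),s[i,4],np.round(r[1],1),round(r[2])))
    return sorted(out,key=lambda t:t[1])
E
python3 - <<'E'
from h import *
im,_=manip.get_image("top"); R0=deckribs(im)
for r in R0: print(r)
y=R0[-1][1]-np.mean([r[1]-s for r,s in zip(R0[:3],(-.108,-.054,0))]); print("y4",y)
if .06<y<.09:
    o=ori(-Dk[:,2],Dk[:,1])[0]
    manip.move_to(deck(.026,y,.08),o); manip.gripper_to(.04,40)
    manip.move_l(deck(.026,y,H),o,.1,max_force=8); manip.gripper_to(.005,40); print(st())
    manip.move_l(deck(.03,y,.03),o,.1); place(.054)
    q=see(.416,.01); print(q)
    pic=q[:3] if q else (.416,.010,.297)
    if pick(*pic): place(.108)
    manip.move_to([.45,-.25,.25],ori([0,0,-1],[0,1,0])[0])
    im,_=manip.get_image("top"); cv2.imwrite("pics/t5.png",cv2.resize(im[110:250,240:470],None,fx=3.4,fy=3.4,interpolation=cv2.INTER_CUBIC))
    for r in deckribs(im): print(r)
print(st())
E
```

```text
(np.float64(0.0262), np.float64(-0.1077), np.int32(28), array([6., 3.]), 90)
(np.float64(0.0258), np.float64(-0.0541), np.int32(31), array([7., 3.]), 90)
(np.float64(0.0262), np.float64(0.0006), np.int32(40), array([7., 4.]), 90)
(np.float64(0.0267), np.float64(0.0717), np.int32(35), array([7., 4.]), 90)
y4 0.07143333333333333
(46.6, array([0.5914, 0.0938, 0.0715]), array([-5.7, -0.8,  7.2]), 0.013)
place True True [0.0263 0.0541 0.0089] (48.6, array([0.5918, 0.0765, 0.0708]), array([3.1, 0.5, 2.7]), 0.0133)
None
pick False (52.5, array([0.4162, 0.01  , 0.0093]), array([-1.8, -0.8,  5.8]), 0.013)
lifted 0.01334410127671382
place True True [0.0261 0.1079 0.0085] (55.6, array([0.5913, 0.1302, 0.0704]), array([2.3, 0.4, 3.6]), 0.0132)
(np.float64(0.0262), np.float64(-0.1077), np.int32(28), array([6., 3.]), 90)
(np.float64(0.0258), np.float64(-0.0541), np.int32(31), array([7., 3.]), 90)
(np.float64(0.0262), np.float64(0.0006), np.int32(40), array([7., 4.]), 90)
(np.float64(0.0268), np.float64(0.0554), np.int32(32), array([7., 3.]), 90)
(np.float64(0.0267), np.float64(0.1088), np.int32(30), array([7., 4.]), 90)
(58.3, array([ 0.4502, -0.2493,  0.2494]), array([0.4, 1.1, 1. ]), 0.034)
```

View pics/t5.png

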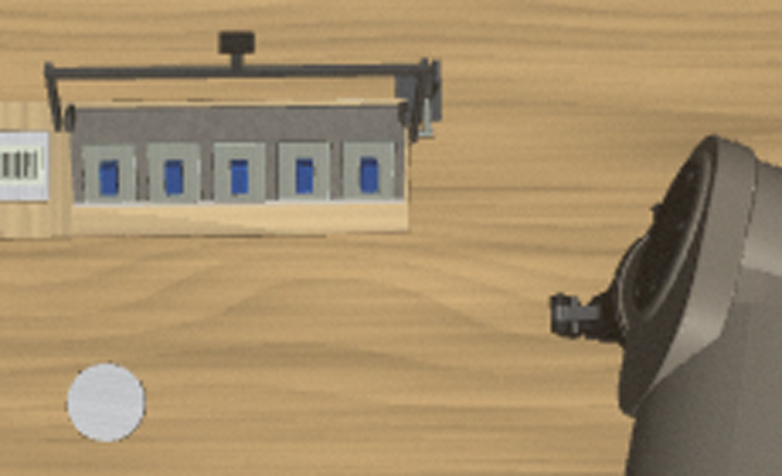

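All five plates sit evenly at crop x 109–369, with deck x about 26 mm and ribs along the slope. Shutting the keeper.

```bash
python3 - <<'E'
from h import *
o=best(knob(2.5,.08),[0,0,-1],Rz[:,1])
manip.move_to([.5,0,.33],o); manip.gripper_to(.05,30)
manip.move_l(knob(2.5,.08),o,.25); print(manip.move_l(knob(2.5),o,.1,max_force=8),st())
manip.gripper_to(.015,30); print(st())
for th in np.linspace(2.5,0,10)[1:]:
    manip.move_l(knob(th),o,.12); print(round(th,2),st())
manip.gripper_to(.05); p=manip.read_state()["ee_pos"]
manip.move_l(p+[-.005,0,.15],o,.2)
manip.move_to([.45,-.25,.3],o)
for n in("top","scene"):
    im,d=manip.get_image(n)
    if n=="top":
        for r in deckribs(im): print(r)
        c=im[110:250,200:430]
    else: c=im[180:280,230:430]
    cv2.imwrite(f"pics/{n}6.png",cv2.resize(c,None,fx=3.4,fy=3.4,interpolation=cv2.INTER_CUBIC)); 
E
```

```text
False (61.4, array([0.6695, 0.0232, 0.1947]), array([-0.6, -0.9, -0.5]), 0.0503)
(61.8, array([0.6694, 0.0235, 0.1948]), array([-1.7,  0.9,  6.5]), 0.0252)
2.22 (62.1, array([0.6405, 0.0232, 0.2004]), array([3.9, 3.5, 2.8]), 0.0252)
1.94 (62.5, array([0.611 , 0.023 , 0.1981]), array([1.7, 3.9, 6.7]), 0.026)
1.67 (63.0, array([0.5828, 0.0228, 0.1874]), array([-0.7,  4.7,  9.3]), 0.0253)
1.39 (63.4, array([0.5581, 0.0226, 0.169 ]), array([-3.9,  5.3,  7.6]), 0.025)
1.11 (63.8, array([0.5395, 0.0224, 0.1448]), array([-4.4,  4.9,  3.3]), 0.0252)
0.83 (64.2, array([0.5283, 0.0224, 0.1167]), array([-4.7,  6.8,  0.9]), 0.025)
0.56 (64.5, array([0.5252, 0.0223, 0.0867]), array([-3.9,  6. , -1. ]), 0.025)
0.28 (65.0, array([0.5305, 0.0223, 0.0571]), array([-4.7,  4.9, -2.8]), 0.0252)
0.0 (65.3, array([0.5437, 0.0223, 0.0304]), array([-3.2,  5.4, -3.7]), 0.025)
(np.float64(0.0262), np.float64(-0.1077), np.int32(28), array([6., 3.]), 90)
(np.float64(0.0256), np.float64(-0.0539), np.int32(32), array([7., 4.]), 90)
(np.float64(0.0262), np.float64(0.0006), np.int32(40), array([7., 4.]), 90)
(np.float64(0.0268), np.float64(0.0554), np.int32(32), array([7., 3.]), 90)
(np.float64(0.0267), np.float64(0.1088), np.int32(30), array([7., 4.]), 90)
```

View pics/top6.png

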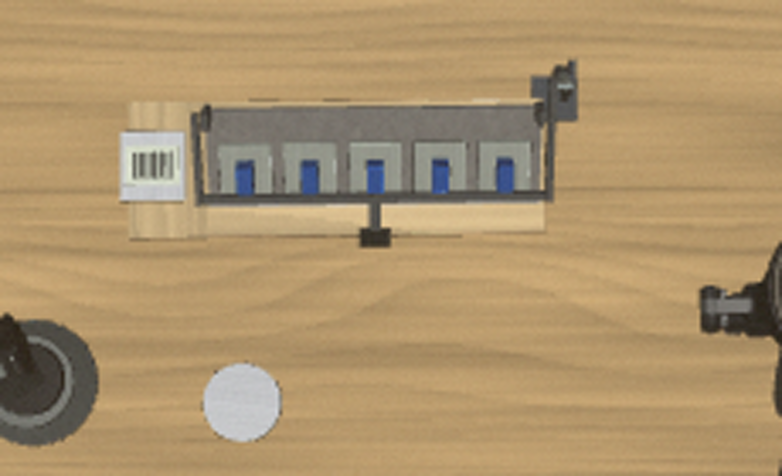

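Keeper is shut: bar at crop y≈197 across all five lower edges, knob (375,237), plates unmoved. Now the scanner's heading.

```bash
python3 - <<'E'
from h import *
A=[];N=[]
for n in("top","scene"):
    im,d=manip.get_image(n); Q=cloud(n,d)
    reg=(np.hypot(Q[...,0]-.43,Q[...,1]-.317)<.07)
    k=reg&(Q[...,2]>.186)&(Q[...,2]<.2); N.append(Q[k]); 
    w=Q[k][:,:2]; print(n,"necktop",len(w),w.mean(0).round(4),cv2.minAreaRect((w*1000).astype(np.float32)))
    k=reg&(Q[...,2]>.085)&(Q[...,2]<.145)&(im.max(2)<60); w=Q[k]
    w=w[np.hypot(w[:,0]-.423,w[:,1]-.316)>.018]; A.append(w)
    r=cv2.minAreaRect((w[:,:2]*1000).astype(np.float32)); print("head",len(w),w.mean(0).round(3),r)
    k=reg&(Q[...,2]>.028)&(Q[...,2]<.037); w=Q[k]; print("stand",cv2.minEnclosingCircle((w[:,:2]*1000).astype(np.float32)))
w=np.vstack(A)
# head's upper face slopes forward and down: the gradient of height gives the heading
for s in A+[w]:
    s=s[s[:,2]<.135]; G=np.c_[s[:,:2],np.ones(len(s))]; c=np.linalg.lstsq(G,s[:,2],rcond=None)[0]; print("slope",c[:2].round(2),"heading",np.arctan2(-c[1],-c[0]).round(3))
t=np.load("top0.npz")["im"][195:245,180:235]; s=np.load("scene0.npz")["im"][175:235,375:430]
cv2.imwrite("pics/sc.png",np.hstack([cv2.resize(t,(396,400),interpolation=cv2.INTER_CUBIC),cv2.resize(s,(366,400),interpolation=cv2.INTER_CUBIC)]))
E
```

```text
top necktop 100 [0.423 0.317] ((423.23895263671875, 317.4149475097656), (22.799869537353516, 27.487049102783203), 26.910493850708008)
head 150 [0.451 0.324 0.114] ((441.1978759765625, 324.35577392578125), (52.4644660949707, 39.33437728881836), 27.477571487426758)
stand ((421.11456298828125, 317.18804931640625), 43.4583854675293)
scene necktop 35 [0.4292 0.3154] ((429.84820556640625, 314.2857666015625), (28.356168746948242, 26.8306884765625), 23.088470458984375)
head 149 [0.455 0.322 0.113] ((453.7596130371094, 323.2395935058594), (37.91197204589844, 39.56243133544922), 19.323060989379883)
stand ((431.1673278808594, 317.59027099609375), 44.627197265625)
slope [-0.58 -0.07] heading 0.121
slope [-0.74 -0.14] heading 0.187
slope [-0.65 -0.09] heading 0.138
```

View pics/sc.png

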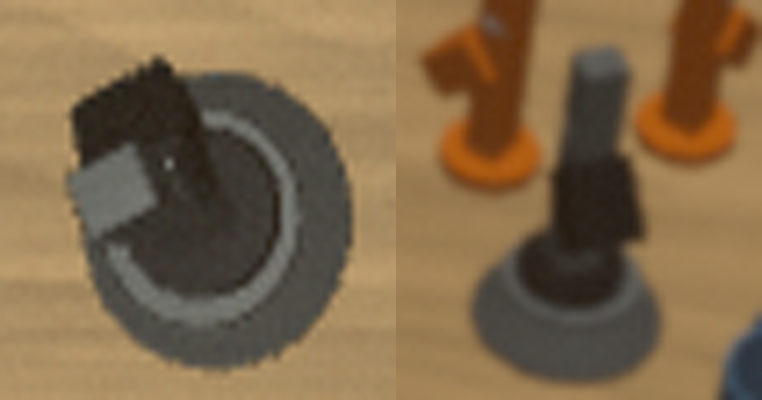

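Right scanner confirmed: grey neck top with black head leaning up-left in the top view, heading +x turned about 0.47 rad toward +y, orange ones separate. Taking it and aiming.

```bash
python3 - <<'E'
from h import *
a=.47; c=np.array([.4235,.3172]); o=ori([0,0,-1],[-np.sin(a),np.cos(a),0])[0]
manip.move_to([*c,.33],o); manip.gripper_to(.055,60)
manip.move_l([*c,.20],o,.2); print(manip.move_l([*c,.157],o,.06,max_force=6),st())
manip.gripper_to(.01,60); print(st())
manip.move_l([*c,.24],o,.12); print(st())
L=np.array([.605,.212]); t=L-.108*np.array([np.cos(a),np.sin(a)])
manip.move_l([*t,.24],o,.12); manip.move_l([*t,.197],o,.1); manip.dwell(1.6); print(st())
for n in("top","scene"):
    im,d=manip.get_image(n); Q=cloud(n,d); np.savez(n+"7.npz",im=im,d=d)
cv2.imwrite("pics/sc7.png",cv2.resize(im[150:290,240:460],None,fx=3.5,fy=3.5,interpolation=cv2.INTER_CUBIC))
E
```

```text
False (71.9, array([0.4236, 0.3174, 0.1572]), array([0.3, 0.3, 1. ]), 0.0545)
(72.3, array([0.4239, 0.3172, 0.1574]), array([-0.6, -1.3,  6.2]), 0.0272)
(73.1, array([0.4233, 0.3168, 0.2394]), array([ 0.1, -1.2, -3. ]), 0.0271)
(76.9, array([0.5087, 0.1631, 0.197 ]), array([ 0.1,  0.6, -2.7]), 0.0273)
```

View pics/sc7.png

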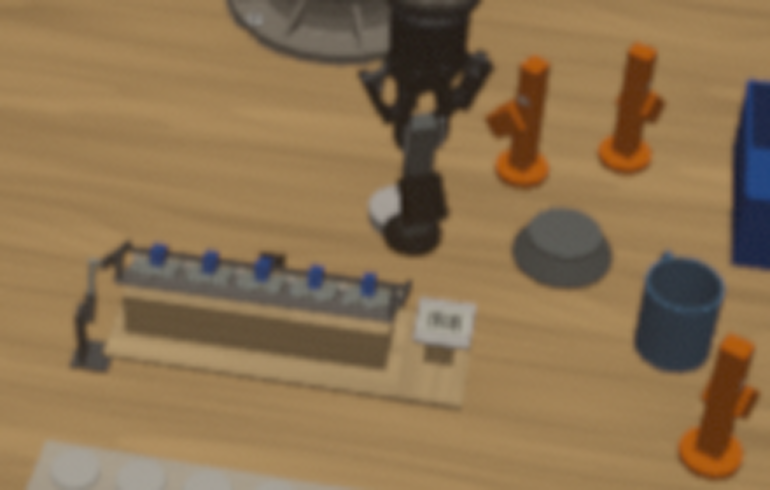

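Scanner is held upright at crop (415,200), head towards the label (445,320). The empty stand shows at (562,240), keeper shut with five ribs in place. Measure the bare stand, then return the scanner.

```bash
python3 - <<'E'
from h import *
for n in("top","scene"):
    z=np.load(n+"7.npz"); Q=cloud(n,z["d"]); k=(np.hypot(Q[...,0]-.424,Q[...,1]-.317)<.06)&(Q[...,2]>.031)&(Q[...,2]<.04)
    w=Q[k]; print(n,len(w),w.mean(0).round(4) if len(w) else 0,cv2.minEnclosingCircle((w[:,:2]*1000).astype(np.float32)) if len(w) else 0)
o=manip.read_state()["eef_rot"]; c=np.array([.4235,.3172])
p=manip.read_state()["ee_pos"]; manip.move_l([*p[:2],.24],o,.12); manip.move_l([*c,.24],o,.12)
manip.move_l([*c,.165],o,.08); print(manip.move_l([*c,.153],o,.02,max_force=3),st())
manip.gripper_to(.06); print(st()); manip.move_l([*c,.33],o,.15); manip.move_to([.45,-.25,.3],ori([0,0,-1],[0,1,0])[0])
im,d=manip.get_image("top"); Q=cloud("top",d)
for r in deckribs(im): print(r)
k=(np.hypot(Q[...,0]-.424,Q[...,1]-.317)<.06)&(Q[...,2]>.186)&(Q[...,2]<.2); print("neck",Q[k].mean(0).round(4),cv2.minAreaRect((Q[k][:,:2]*1000).astype(np.float32)))
cv2.imwrite("pics/t8.png",cv2.resize(im[110:250,150:430],None,fx=2.8,fy=2.8,interpolation=cv2.INTER_CUBIC)); print(st())
E
```

```text
top 522 [0.4217 0.3187 0.0347] ((421.39617919921875, 318.5625915527344), 40.65692901611328)
scene 187 [0.428  0.3168 0.0348] ((425.9567565917969, 315.9309997558594), 42.849369049072266)
True (80.7, array([0.424 , 0.3171, 0.1572]), array([ 1.2, -2. ,  8.1]), 0.0271)
(81.1, array([0.4234, 0.3168, 0.1568]), array([-0.3,  0.4,  0.6]), 0.0601)
(np.float64(0.0262), np.float64(-0.1077), np.int32(28), array([6., 3.]), 90)
(np.float64(0.0256), np.float64(-0.0539), np.int32(32), array([7., 4.]), 90)
(np.float64(0.0262), np.float64(0.0006), np.int32(40), array([7., 4.]), 90)
(np.float64(0.0268), np.float64(0.0554), np.int32(32), array([7., 3.]), 90)
(np.float64(0.0267), np.float64(0.1091), np.int32(31), array([7., 4.]), 90)
neck [0.4229 0.3173 0.1908] ((423.07049560546875, 317.3774719238281), (23.509382247924805, 27.008867263793945), 28.033275604248047)
(84.5, array([ 0.4506, -0.249 ,  0.3001]), array([ 0.1, -0.9,  0.6]), 0.0602)
```

View pics/t8.png

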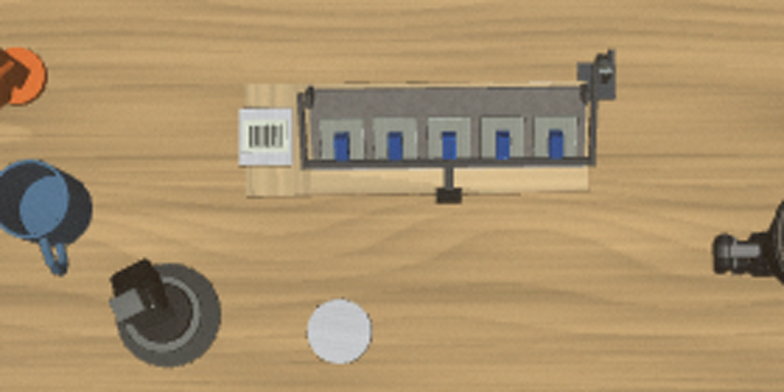

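Scanner stands upright on its stand at (165,313). Five plates lie under the shut keeper, and the tin and mug are untouched. Handing in.

```bash
python3 -c "
from cell import manip
print(manip.job_done())"
```

```text
the job is handed in; nothing more can be done
None
```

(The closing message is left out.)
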